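# Shut and clamp the dust-box hatch

## Robot

A 6-joint arm with a two-finger parallel gripper is mounted at the origin on the work surface. World frame = base frame: x ahead of the robot, y to its left, z up, the work surface at z = 0. Lengths are in m, angles in degrees, forces in N, time in s.
With the tool pointing down it reaches from about 0.3 to 0.75 m from the base axis. Payload 8.5 kg.
Tool frame: the origin (TCP) lies midway between the tips of the shut fingers; the grasp point (between the pads) lies 19 mm behind it (env.pinch_z is the z of the grasp point in the tool frame, in m); z points along the fingers, y is the line along which they close (so a half turn about z gives the same grasp; the last joint's range is limited). The gripper opens to 85 mm and grips with 20 to 120 N. Pads are 22 mm wide; open, the fingers measure 114 mm over their backs; the gripper's body (76 mm by 85 mm) begins 54 mm behind the grasp point. The pads swing forward as they close: fully open they stand 13 mm farther back than shut.
Start: joints at [52.294, 21.807, 74.336, -0, 83.858, -12.336], TCP at [0.236, 0.497, 0.231] pointing down, gripper open.
Joint ranges: [-178.18, 178.18], [-50.72, 133.34], [12.68, 142.11], [-81.47, 261.47], [9.98, 163.14], [-165.26, 165.26]. Speed limits (degrees/s): [136.94, 136.94, 180, 180, 180, 180].

## Interface

Orientations are given as a 3x3 rotation matrix whose columns are the frame's x, y, z axes.
In Python, from rig import env gives the robot as it stands.
- The arm moves only by the tool arm_command, never from a script. Its argument "deltas" is a list of rows, each an object of numbers: "rx", "ry", "rz": the turn, a rotation vector about the tool's x, y, z in rad; "dx", "dy", "dz": the shift along the tool's x, y, z in m; "fingers": the finger opening in m, from 0 to 0.0854. In form: [{"rx": .., "ry": .., "rz": .., "dx": .., "dy": .., "dz": .., "fingers": ..}, ...]. A call has 1 to 12 rows; each row shifts and turns the commanded pose from where the row before left it, along the tool's axes as they then stand; what a row does not reach is not made up. A row lasts 1/10 s, in which the tool goes at most 50 mm and 8.59 degrees, less where a joint would pass 70% of its speed; a pose out of reach is approached as far as the arm can. A call is refused whole if a number of a shift passes 0.05 or a number of a turn 0.15, either way. A call with a gripper value outside its range is refused whole. The fingers move at their own pace and stop on an object; "squeeze" is the grip in N (left out, the last holds). Time passes only in rows, so rows that do not move let the fingers close. It gives the time, the measured TCP pose, the force, the opening and the grip force at its end, in the units of the state.
- env.observe(): the state, without advancing time (a new reading comes with each control period).
- env.get_image(name): name is "side" or "top" or "wrist"; returns a dict with "color" (400x640x3 uint8, blue, green, red), "camera_matrix" (3x3 intrinsics, pixels), "k1" (the pictures are not rectified: a ray, as slopes to the right and down, at radius r is drawn at 1 + k1 r^2 times it, then the intrinsics apply), "eye" and "orientation" of the camera in the world. Camera axes: x right, y up, looking along -z (the intrinsics and any distortion apply to the point x, -y, -z); pixel columns grow to the right and rows downward; lengths in m; the calibration is good to about 2 mm. A picture is of the moment at which its call begins. There is no depth.
- env.close_job(): hands the job in; it is judged then, once.
Trained networks look in a picture, given as the dict that the camera call returned (one of the last four; its "shot" number tells which), for a name from the list of things; names that differ only in an ending like _2 or _b are one class to them, and where a whole thing is asked for, a point or a joint stands for the part that bears it (a point fixed in the world has none). Each returns a list of dicts, best first, with "p" (0 to 1); they miss things now and then, are a little off and sometimes report something else, mostly with a low value. They report only what shows in the picture. A call takes as long as a camera call.
- env.look_for(query, picture): "box" ([left, top, right, bottom] in pixels, round what is visible of it).
- env.tip_of(query, picture): "location" ([column, row] in pixels: a listed point, or the origin of a listed thing).
The state is a dict: "time_s": time; "q": joint angles; "qvel": joint speeds; "joint_efforts": joint torques, N m; "position": TCP position; "tool_rot": TCP orientation; "ft_force": force on the tool from outside, world axes, zero at the start; "wrist_torque": the same for the moment, N m; "grip_width": finger opening in m; "gripper_force": force on a finger pad.
Only numpy, scipy, OpenCV 4.12 (cv2) and the standard library are available. Lean on these libraries where they do the work, as an engineer would, in place of code of your own. Each camera call takes 0.05 s, during which the arm holds its last target. There are 200 camera calls.

## Task

The sloping hatch of the plywood dust box stands open and its T-handle latch was left part-way turned, so its pawl would strike the frame. Turn the handle back to open, ease the hatch down on to its gasket without slamming it, then turn the T-handle clockwise all the way to its stop so that the hatch is drawn tight, and let go. Leave the offcut, the glue bottle and the hammer alone.

Things in the scene. Friction and masses are not known exactly. Their poses are not given: they have to be found in the camera images.
- dust_box: fixed plywood box, 286 mm wide (y), 272 mm deep (x, from -82 to +190), 212 mm high at the back; its top slopes down towards the robot at 32 degrees below horizontal, front wall 79 mm high. Origin: on the table, 130 mm before the hinge line and midway across; x points to the back (away from the robot), z up.
- hinge (a point): middle of the hinge line of the hatch, at (130, 0, 220) mm in the dust_box frame; axes as dust_box (hinge along y).
- hatch (a joint): opening angle of the hatch in rad about the hinge line: 0 = fully home (sloping 32 degrees down towards the robot), growing as its lower edge lifts, to 1.1. Stiff hinge (1 N m): stays where left. It meets the springy gasket at about 0.03; pressing on to 0 takes about 14 N at its edge, and it springs back a little unless latched. With the latch beyond about 0.5 the pawl stops it at about 0.1.
- latch (a joint): angle of the T-handle in rad about its stem: 0 = open, bar parallel to the hinge line; grows clockwise seen from outside (looking on to the hatch) to the stop at 1.5 = clamped, bar up and down the slope. With the hatch on its gasket, turning from about 0.5 on draws it tight; beyond 1.3 it is fully tight. Takes up to 0.4 N m; stays where left.
- t_bar (a point): middle of the steel T-handle's bar, which is 80 mm long, 14 mm thick and 16 mm high (along the stem), on a 16 mm stem square to the hatch. It lies 165 mm from the hinge line down the hatch and 48 mm above its underside (36 mm above its outer face). y runs along the bar, z out of the hatch along the stem.
- offcut: bystander: loose wooden block 45 x 130 x 28 mm near the box's front, origin under its centre.
- glue: bystander: loose white glue bottle, 56 mm across, 150 mm tall, beside the box on the right (-y); origin under its centre.
- hammer: bystander: loose wooden-handled hammer lying beside the box on the left (+y).
- hatch_edge (a point): middle of the hatch's lower free edge, outer face: 229 mm down from the hinge line, 12 mm above the underside. The hatch is a plain grey-painted panel 230 mm wide, 12 mm thick, its underside passing through the hinge line; about 0.35 kg. x points up the hatch to the hinge, y along the edge, z out of the outer face.

How it is judged (in metres and radians):
On the way, in this order (a step that is already met when the one before it is completed fails the run):
1. the T-handle is turned back to open (below 0.5 rad) while the hatch is still up (value of joint latch below 0.5 rad and value of joint hatch above 0.08 rad), for 0.1 s.
2. the hatch is down on its gasket with the latch still open (value of joint hatch below 0.045 rad and value of joint latch below 0.7 rad), for 0.1 s.
At the end, for the whole second after the job is handed in: the T-handle is turned past 1.3 rad of its 1.5 rad and at rest, and the hatch is drawn to within 0.015 rad of fully home (value of joint latch above 1.3 rad and value of joint hatch below 0.015 rad and not (velocity of joint latch above 0.05 rad/s) and not (velocity of joint latch below -0.05 rad/s)); the robot touches nothing.
It fails at once if the hatch is slammed (still closing faster than 2.5 rad/s below 0.3 rad) (velocity of joint hatch below -2.5 rad/s and value of joint hatch below 0.3 rad).
It fails at once if the offcut is shifted by more than 25 mm (distance of offcut from where it was at the start of the episode above 0.025 m).
It fails at once if the glue bottle is shifted by more than 25 mm or tipped (distance of glue from where it was at the start of the episode above 0.025 m or angle between glue's own z axis and vertical above 0.35 rad).
It fails at once if the hammer is shifted by more than 25 mm (distance of hammer from where it was at the start of the episode above 0.025 m).
It also fails if it takes over 42 s, if anything falls off the work surface, if the arm or the gripper's body presses on something with over 40 N, if the wrist force passes 120 N, or if a joint passes its speed limit or range.

## Working session

There is one attempt and no reset: what is moved stays moved. The work goes in short steps, Python scripts to look and compute and a tool call to move; the robot and the scene stay as the last step left them, time stands still between calls to the robot, and variables do not carry over. Pictures are saved under pics/ and viewed, at most 10 in all, crops included, and the job is handed in when it is done.

Besides the shell and the picture viewer there is one more tool, called after "Request:" as name(argument=value, ...), one argument or row to a line, values as JSON. arm_command: Moves the arm, as the interface text tells. Its arguments: {"type":"object","properties":{"deltas":{"type":"array"},"squeeze":{"type":"number"}},"required":["deltas"]}

```bash
mkdir -p pics; ls
cat > h.py <<'E'
import numpy as np, cv2
from rig import env
def px2ray(im,p):
    K=np.array(im["camera_matrix"]);a=np.array([(p[0]-K[0,2])/K[0,0],(p[1]-K[1,2])/K[1,1]])
    u=a.copy()
    for _ in range(30): u=a/(1+im["k1"]*(u@u))
    d=np.array(im["orientation"])@np.array([u[0],-u[1],-1.]);return np.array(im["eye"]),d/np.linalg.norm(d)
def proj(im,P):
    c=np.array(im["orientation"]).T@(np.array(P)-np.array(im["eye"]))
    u=np.array([c[0],-c[1]])/-c[2];u=u*(1+im["k1"]*(u@u));K=np.array(im["camera_matrix"])
    return np.array([K[0,0]*u[0]+K[0,2],K[1,1]*u[1]+K[1,2]])
def tri(rays):
    A=sum(np.eye(3)-np.outer(d,d) for o,d in rays);b=sum((np.eye(3)-np.outer(d,d))@o for o,d in rays)
    P=np.linalg.solve(A,b);return P,[np.linalg.norm(np.cross(P-o,d)) for o,d in rays]
E
python3 - <<'E'
from h import *
np.set_printoptions(precision=3,suppress=True)
ims={n:env.get_image(n) for n in("side","top","wrist")}
for n,im in ims.items():
    cv2.imwrite(f"pics/{n}0.png",im["color"]); print(n,np.array(im["eye"]),im["k1"])
    for q in("dust_box","hinge","t_bar","hatch_edge","offcut","glue","hammer"):
        print(q,[(np.round(r["location"],1).tolist(),round(r["p"],2)) for r in env.tip_of(q,im)[:2]],[(np.round(r["box"]).tolist(),round(r["p"],2)) for r in env.look_for(q,im)[:1]])
o=env.observe();print(o["time_s"],o["position"],o["tool_rot"],env.pinch_z)
E
```

```text
pics
side [-0.112 -0.037  0.865] -0.08508031549993852
dust_box [([334.6, 241.2], 0.69)] [([271.0, 141.0, 390.0, 263.0], 0.65)]
hinge [([334.0, 153.2], 0.87)] [([269.0, 141.0, 393.0, 263.0], 0.91)]
t_bar [([340.7, 164.0], 0.51)] [([329.0, 156.0, 352.0, 205.0], 0.57)]
hatch_edge [([343.6, 192.8], 0.96)] [([295.0, 152.0, 391.0, 207.0], 0.94)]
offcut [([339.3, 289.5], 0.89)] [([314.0, 280.0, 362.0, 301.0], 0.79)]
glue [([424.5, 219.8], 0.96), ([339.0, 237.9], 0.51)] [([416.0, 188.0, 442.0, 231.0], 0.83)]
hammer [([230.5, 228.1], 0.98), ([333.3, 154.4], 0.67)] [([210.0, 193.0, 258.0, 258.0], 0.58)]
top [0.387 0.065 1.189] 0.0411463872831402
dust_box [] [([242.0, 96.0, 398.0, 252.0], 0.64)]
hinge [([318.5, 132.0], 0.74)] [([237.0, 98.0, 396.0, 258.0], 0.86)]
t_bar [([333.1, 191.8], 0.67)] [([317.0, 178.0, 351.0, 211.0], 0.88)]
hatch_edge [([344.3, 233.1], 0.81)] [([272.0, 125.0, 399.0, 245.0], 0.79)]
offcut [([339.4, 278.5], 0.92), ([345.0, 229.9], 0.2)] [([317.0, 271.0, 371.0, 291.0], 0.64)]
glue [([427.8, 173.0], 0.8)] [([421.0, 153.0, 452.0, 185.0], 0.59)]
hammer [([201.9, 212.5], 0.94)] [([188.0, 162.0, 226.0, 267.0], 0.71)]
wrist [0.172 0.528 0.373] -0.07859550054418796
dust_box [] []
hinge [] []
t_bar [] []
hatch_edge [] []
offcut [] []
glue [] []
hammer [] []
2.25 [0.236 0.497 0.231] [[-0.904  0.428  0.   ]
 [ 0.428  0.904 -0.   ]
 [-0.     0.    -1.   ]] -0.0187
```

Run:
```python
import cv2
a=cv2.imread("pics/side0.png")[120:310,190:460];b=cv2.imread("pics/top0.png")[90:300,180:460]
a=cv2.resize(a,(800,563),interpolation=2);b=cv2.resize(b,(800,600),interpolation=2)
cv2.imwrite("pics/sc.png",a);cv2.imwrite("pics/tc.png",b)
```

```text
(no output)
```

View pics/sc.png

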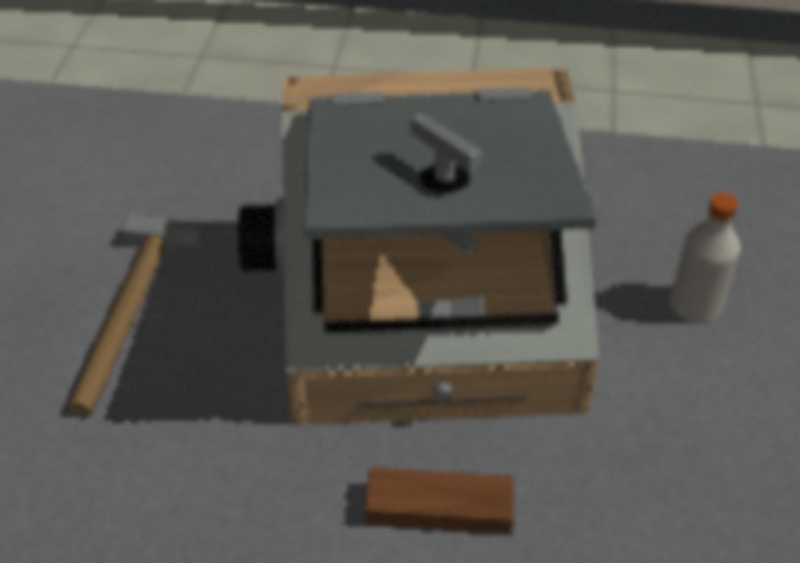

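View pics/tc.png

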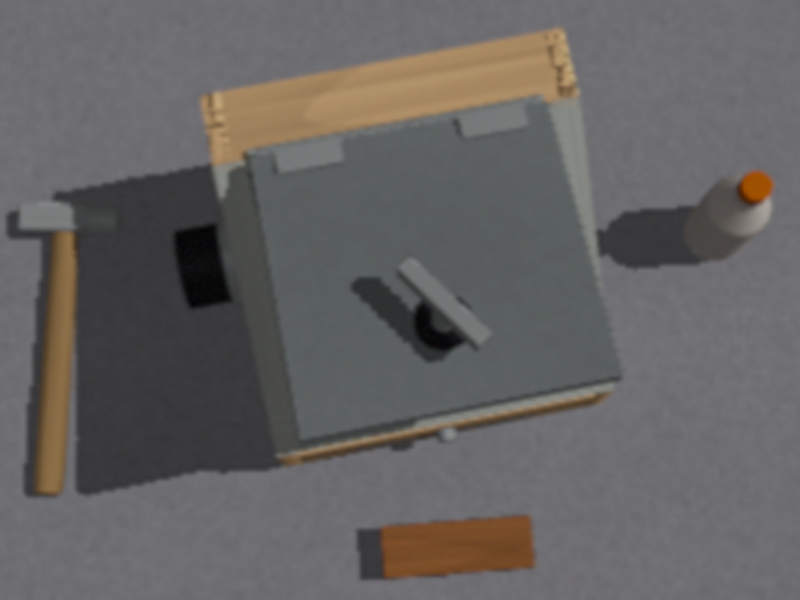

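```bash
cat >> h.py <<'E'
def Rz(a): return np.array([[np.cos(a),-np.sin(a),0],[np.sin(a),np.cos(a),0],[0,0,1]])
def hatchR(yaw,th):  # cols: x up hatch to hinge, y, z out (world)
    a=np.radians(32)-th
    return Rz(yaw)@np.array([[np.cos(a),0,-np.sin(a)],[0,1,0],[np.sin(a),0,np.cos(a)]])
def boxpt(s,P): return np.array([s[0],s[1],0])+Rz(s[2])@np.array(P)
def hatchpt(s,down,y,z): return boxpt(s,[.130,0,.220])+hatchR(s[2],s[3])@np.array([-down,y,z])
def bar(s,t):  # bar direction for point at +y end offset t ; clockwise from outside
    l=s[4]; return hatchpt(s,.165-t*np.sin(l),t*np.cos(l),.048)
E
python3 - <<'E'
from h import *
from scipy.optimize import least_squares
np.set_printoptions(precision=4,suppress=True)
# intrinsics/extrinsics cost a camera call each
S=env.get_image("side");T=env.get_image("top")
import pickle;pickle.dump({n:{k:v for k,v in m.items() if k!="color"} for n,m in(("side",S),("top",T))},open("cams.pkl","wb"))
f1=270/800;f2=280/800
s=lambda x,y:(S,(190+x*f1,120+y*f1)); t=lambda x,y:(T,(180+x*f2,90+y*f2))
obs=[(s(307,228),lambda v:hatchpt(v,.229,.115,.012)),(s(594,219),lambda v:hatchpt(v,.229,-.115,.012)),
(t(299,438),lambda v:hatchpt(v,.229,.115,.012)),(t(620,377),lambda v:hatchpt(v,.229,-.115,.012)),
(t(406,266),lambda v:bar(v,.04)),(t(483,340),lambda v:bar(v,-.04)),(s(416,122),lambda v:bar(v,.04)),(s(476,160),lambda v:bar(v,-.04)),
(t(203,95),lambda v:boxpt(v,[.19,.143,.212])),(t(563,30),lambda v:boxpt(v,[.19,-.143,.212])),
(s(297,422),lambda v:boxpt(v,[-.082,.143,0])),(s(590,410),lambda v:boxpt(v,[-.082,-.143,0])),
((T,(344.3,233.1)),lambda v:hatchpt(v,.229,0,.012)),((S,(343.6,192.8)),lambda v:hatchpt(v,.229,0,.012)),
((T,(333.1,191.8)),lambda v:bar(v,0)),((T,(318.5,132)),lambda v:boxpt(v,[.13,0,.22])),((S,(334,153.2)),lambda v:boxpt(v,[.13,0,.22]))]
F=lambda v:np.concatenate([proj(m,g(v))-p for (m,p),g in obs])
r=least_squares(F,[.5,.05,.17,.5,.9],loss="soft_l1");v=r.x
print(v);print(F(v).reshape(-1,2).round(1).tolist())
np.save("s.npy",v)
for n,P in(("hinge",boxpt(v,[.13,0,.22])),("tbar",bar(v,0)),("edge",hatchpt(v,.229,0,.012))):print(n,P)
print(hatchR(v[2],v[3]))
def tab(m,p,z=0):
    o,d=px2ray(m,p);return o+d*(z-o[2])/d[2]
print("offcut",tab(T,(339.4,278.5)),"glue",tab(T,(427.8,173)),"ham",tab(T,(201.9,212.5)))
E
```

```text
[0.598  0.0274 0.1932 0.7297 1.0067]
[[-1.0, -0.6], [1.0, -1.0], [0.2, 0.5], [1.9, -1.0], [-0.8, -0.5], [1.0, 0.9], [0.0, -0.3], [-0.1, 0.3], [-1.0, -0.7], [0.0, -1.7], [-1.7, -0.2], [-0.7, -0.1], [-2.1, -0.8], [-1.3, 1.9], [2.4, 4.3], [0.9, 2.9], [1.0, 0.0]]
hinge [0.7256 0.0524 0.22  ]
tbar [0.5741 0.0227 0.2954]
edge [0.5062 0.0094 0.2708]
[[ 0.9671 -0.192   0.1672]
 [ 0.1892  0.9814  0.0327]
 [-0.1703  0.      0.9854]]
offcut [0.4251 0.002  0.    ] glue [ 0.6968 -0.234   0.    ] ham [0.5947 0.352  0.    ]
```

Request:
arm_command(
  deltas=[
    {"rz": 0.145, "dz": -0.018, "fingers": 0.05},
    {"rz": 0.145, "dz": -0.018},
    {"rz": 0.145, "dz": -0.018},
    {"rz": 0.145, "dz": -0.018},
    {"rz": 0.145, "dz": -0.018},
    {"rz": 0.145, "dz": -0.018},
    {"rz": 0.145, "dz": -0.018},
    {"rz": 0.145, "dz": -0.018},
    {"rz": 0.145, "dz": -0.018},
    {"rz": 0.145, "dz": -0.018},
    {"rz": 0.145, "dz": -0.018},
    {"rz": 0.145, "dz": -0.018},
  ],
)

```text
invalid input
```

```bash
cat >> h.py <<'E'
from scipy.spatial.transform import Rotation as Ro
def target(s,l,out,th=None):  # TCP pose with TCP 'out' m above bar centre along stem, aligned with latch angle l
    v=np.array(s).copy(); v[4]=l
    if th is not None: v[3]=th
    H=hatchR(v[2],v[3]); y=H@[np.cos(l),-np.sin(l),0]; z=-H[:,2]
    return bar(v,0)+out*H[:,2], np.c_[np.cross(y,z),y,z]
def step(P,R,N,o=None):
    o=o or env.observe(); R0=np.array(o["tool_rot"]);p0=np.array(o["position"])
    w=Ro.from_matrix(R0.T@R).as_rotvec()/N; p=R0.T@(P-p0)
    M=Ro.from_rotvec(w).as_matrix();A=sum(np.linalg.matrix_power(M,k) for k in range(N))
    d=np.linalg.solve(A,p)
    print(f"N={N} total rot {np.linalg.norm(w)*N:.2f} | rx,ry,rz {w.round(4)} dx,dy,dz {d.round(4)}")
def st():
    o=env.observe()
    for k in("time_s","position","q","ft_force","wrist_torque","grip_width","gripper_force"):print(k,np.round(o[k],3).tolist())
    return o
E
python3 - <<'E'
from h import *
s=np.load("s.npy");st()
step(*target(s,s[4],.10),12)
E
```

```text
time_s 2.35
position [0.236, 0.497, 0.231]
q [52.294, 21.807, 74.335, -0.0, 83.859, -12.336]
ft_force [-0.463, -0.967, 0.837]
wrist_torque [-0.028, 0.069, -0.062]
grip_width 0.085
gripper_force 0.0
N=12 total rot 1.95 | rx,ry,rz [ 0.0168 -0.0006  0.1613] dx,dy,dz [-0.0534  0.0216 -0.0124]
```

Request:
arm_command(
  deltas=[
    {"rx": 0, "ry": 0, "rz": 0.145, "dx": 0, "dy": 0, "dz": -0.018, "fingers": 0.05},
    {"rx": 0, "ry": 0, "rz": 0.145, "dx": 0, "dy": 0, "dz": -0.018, "fingers": 0.05},
    {"rx": 0, "ry": 0, "rz": 0.145, "dx": 0, "dy": 0, "dz": -0.018, "fingers": 0.05},
    {"rx": 0, "ry": 0, "rz": 0.145, "dx": 0, "dy": 0, "dz": -0.018, "fingers": 0.05},
    {"rx": 0, "ry": 0, "rz": 0.145, "dx": 0, "dy": 0, "dz": -0.018, "fingers": 0.05},
    {"rx": 0, "ry": 0, "rz": 0.145, "dx": 0, "dy": 0, "dz": -0.018, "fingers": 0.05},
    {"rx": 0, "ry": 0, "rz": 0.145, "dx": 0, "dy": 0, "dz": -0.018, "fingers": 0.05},
    {"rx": 0, "ry": 0, "rz": 0.145, "dx": 0, "dy": 0, "dz": -0.018, "fingers": 0.05},
    {"rx": 0, "ry": 0, "rz": 0.145, "dx": 0, "dy": 0, "dz": -0.018, "fingers": 0.05},
    {"rx": 0, "ry": 0, "rz": 0.145, "dx": 0, "dy": 0, "dz": -0.018, "fingers": 0.05},
    {"rx": 0, "ry": 0, "rz": 0.145, "dx": 0, "dy": 0, "dz": -0.018, "fingers": 0.05},
    {"rx": 0, "ry": 0, "rz": 0.145, "dx": 0, "dy": 0, "dz": -0.018, "fingers": 0.05},
  ],
)

```text
time_s: 3.55
position: [0.2356, 0.4969, 0.4481]
tool_rot: [[0.579, 0.815, -0.0], [0.815, -0.579, 0.0], [0.0, -0.0, -1.0]]
ft_force: [-0.2, 0.3, 0.1]
grip_width: 0.0501
gripper_force: 0.0
```

Run:
```python
from h import *
s=np.load("s.npy");st()
step(*target(s,s[4],.10),12)
```

```text
time_s 3.55
position [0.236, 0.497, 0.448]
q [52.295, 19.362, 43.432, 0.002, 117.204, 87.703]
ft_force [-0.214, 0.312, 0.07]
wrist_torque [-0.045, 0.023, -0.035]
grip_width 0.05
gripper_force 0.0
N=12 total rot 0.26 | rx,ry,rz [ 0.0088 -0.0113  0.0163] dx,dy,dz [-0.0103  0.0483  0.0031]
```

Request:
arm_command(
  deltas=[
    {"rx": 0.0088, "ry": -0.0113, "rz": 0.0163, "dx": -0.0103, "dy": 0.048, "dz": 0.0031, "fingers": 0.05},
    {"rx": 0.0088, "ry": -0.0113, "rz": 0.0163, "dx": -0.0103, "dy": 0.048, "dz": 0.0031, "fingers": 0.05},
    {"rx": 0.0088, "ry": -0.0113, "rz": 0.0163, "dx": -0.0103, "dy": 0.048, "dz": 0.0031, "fingers": 0.05},
    {"rx": 0.0088, "ry": -0.0113, "rz": 0.0163, "dx": -0.0103, "dy": 0.048, "dz": 0.0031, "fingers": 0.05},
    {"rx": 0.0088, "ry": -0.0113, "rz": 0.0163, "dx": -0.0103, "dy": 0.048, "dz": 0.0031, "fingers": 0.05},
    {"rx": 0.0088, "ry": -0.0113, "rz": 0.0163, "dx": -0.0103, "dy": 0.048, "dz": 0.0031, "fingers": 0.05},
    {"rx": 0.0088, "ry": -0.0113, "rz": 0.0163, "dx": -0.0103, "dy": 0.048, "dz": 0.0031, "fingers": 0.05},
    {"rx": 0.0088, "ry": -0.0113, "rz": 0.0163, "dx": -0.0103, "dy": 0.048, "dz": 0.0031, "fingers": 0.05},
    {"rx": 0.0088, "ry": -0.0113, "rz": 0.0163, "dx": -0.0103, "dy": 0.048, "dz": 0.0031, "fingers": 0.05},
    {"rx": 0.0088, "ry": -0.0113, "rz": 0.0163, "dx": -0.0103, "dy": 0.048, "dz": 0.0031, "fingers": 0.05},
    {"rx": 0.0088, "ry": -0.0113, "rz": 0.0163, "dx": -0.0103, "dy": 0.048, "dz": 0.0031, "fingers": 0.05},
    {"rx": 0.0088, "ry": -0.0113, "rz": 0.0163, "dx": -0.0103, "dy": 0.048, "dz": 0.0031, "fingers": 0.05},
  ],
)

```text
time_s: 4.75
position: [0.5922, 0.0287, 0.3926]
tool_rot: [[0.711, 0.683, -0.168], [0.688, -0.725, -0.034], [-0.145, -0.091, -0.985]]
ft_force: [0.8, -1.1, 0.7]
grip_width: 0.0498
gripper_force: 0.0
```

Run:
```python
from h import *
s=np.load("s.npy");st()
step(*target(s,s[4],.03),4)
W=env.get_image("wrist");cv2.imwrite("pics/w1.png",W["color"])
import pickle;pickle.dump({k:v for k,v in W.items() if k!="color"},open("w1.pkl","wb"))
print([proj(W,bar(s,t)).round().tolist() for t in(-.04,0,.04)],[proj(W,hatchpt(s,.229,y,.012)).round().tolist() for y in(-.115,.115)],env.tip_of("t_bar",W)[:1],env.look_for("t_bar",W)[:1])
```

```text
time_s 4.75
position [0.592, 0.029, 0.393]
q [-7.273, 29.335, 36.765, -3.743, 123.193, 37.276]
ft_force [0.804, -1.077, 0.66]
wrist_torque [0.038, -0.079, 0.041]
grip_width 0.05
gripper_force 0.0
N=4 total rot 0.00 | rx,ry,rz [0.0001 0.0003 0.0011] dx,dy,dz [-0.0008  0.0002  0.0172]
[[319.0, 260.0], [319.0, 208.0], [319.0, 152.0]] [[388.0, 318.0], [156.0, 185.0]] [{'location': [320.5, 208.9], 'p': 0.78}] [{'box': [158.8, 0.0, 554.5, 314.1], 'p': 0.38}]
```

View pics/w1.png

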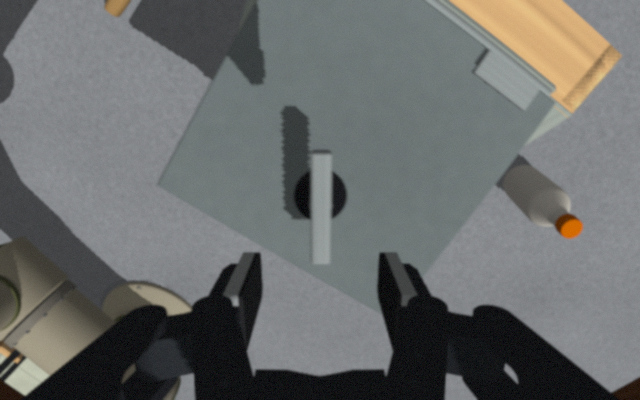

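Request:
arm_command(
  deltas=[
    {"rx": 0, "ry": 0, "rz": 0.001, "dx": -0.001, "dy": 0.0005, "dz": 0.03, "fingers": 0.05},
    {"rx": 0, "ry": 0, "rz": 0.001, "dx": -0.001, "dy": 0.0005, "dz": 0.03, "fingers": 0.05},
    {"rx": 0, "ry": 0, "rz": 0.001, "dx": -0.001, "dy": 0, "dz": 0.026, "fingers": 0.05},
    {"rx": 0, "ry": 0, "rz": 0.001, "dx": 0, "dy": 0, "dz": 0.016, "fingers": 0.05},
    {"rx": 0, "ry": 0, "rz": 0, "dx": 0, "dy": 0, "dz": 0.005, "fingers": 0.05},
    {"rx": 0, "ry": 0, "rz": 0, "dx": 0, "dy": 0, "dz": 0, "fingers": 0.0},
    {"rx": 0, "ry": 0, "rz": 0, "dx": 0, "dy": 0, "dz": 0, "fingers": 0.0},
    {"rx": 0, "ry": 0, "rz": 0, "dx": 0, "dy": 0, "dz": 0, "fingers": 0.0},
    {"rx": 0, "ry": 0, "rz": 0, "dx": 0, "dy": 0, "dz": 0, "fingers": 0.0},
    {"rx": 0, "ry": 0, "rz": 0, "dx": 0, "dy": 0, "dz": 0, "fingers": 0.0},
  ],
  squeeze=80,
)

```text
time_s: 5.9
position: [0.5724, 0.024, 0.2883]
tool_rot: [[0.714, 0.68, -0.166], [0.685, -0.727, -0.034], [-0.144, -0.089, -0.986]]
ft_force: [2.1, -1.7, 1.7]
grip_width: 0.0121
gripper_force: 81.9
```

Run:
```python
from h import *
s=np.load("s.npy");o=st()
step(*target(s,s[4],-.009),1)
```

```text
time_s 5.9
position [0.572, 0.024, 0.288]
q [-7.947, 27.144, 56.878, -3.369, 105.136, 37.98]
ft_force [2.079, -1.736, 1.653]
wrist_torque [-0.204, -0.364, 0.016]
grip_width 0.012
gripper_force 81.942
N=1 total rot 0.00 | rx,ry,rz [ 0.0021 -0.0001  0.001 ] dx,dy,dz [-0.0007  0.0014  0.0018]
```

Request:
arm_command(
  deltas=[
    {"rx": 0, "ry": 0, "rz": -0.1, "dx": 0, "dy": 0, "dz": 0, "fingers": 0},
    {"rx": 0, "ry": 0, "rz": -0.12, "dx": 0, "dy": 0, "dz": 0, "fingers": 0},
    {"rx": 0, "ry": 0, "rz": -0.12, "dx": 0, "dy": 0, "dz": 0, "fingers": 0},
    {"rx": 0, "ry": 0, "rz": -0.12, "dx": 0, "dy": 0, "dz": 0, "fingers": 0},
    {"rx": 0, "ry": 0, "rz": -0.12, "dx": 0, "dy": 0, "dz": 0, "fingers": 0},
    {"rx": 0, "ry": 0, "rz": -0.12, "dx": 0, "dy": 0, "dz": 0, "fingers": 0},
    {"rx": 0, "ry": 0, "rz": -0.12, "dx": 0, "dy": 0, "dz": 0, "fingers": 0},
    {"rx": 0, "ry": 0, "rz": -0.08, "dx": 0, "dy": 0, "dz": 0, "fingers": 0},
    {"rx": 0, "ry": 0, "rz": 0, "dx": 0, "dy": 0, "dz": 0, "fingers": 0},
  ],
)

```text
time_s: 6.8
position: [0.5718, 0.0242, 0.2881]
tool_rot: [[-0.09, 0.982, -0.168], [0.996, 0.086, -0.034], [-0.019, -0.17, -0.985]]
ft_force: [-1.2, -1.1, 3.7]
grip_width: 0.012
gripper_force: 82.0
```

```bash
cat >> h.py <<'E'
def where(s):  # TCP pose -> implied hatch angle / latch if rigidly gripped
    o=env.observe();B=Rz(s[2]).T@np.array(o["tool_rot"]);r=Rz(s[2]).T@(np.array(o["position"])-boxpt(s,[.13,0,.22]))
    z=-B[:,2];th=np.radians(32)-np.arctan2(-z[0],z[2])
    a=np.radians(32)-th;H=np.array([[np.cos(a),0,-np.sin(a)],[0,1,0],[np.sin(a),0,np.cos(a)]])
    y=H.T@B[:,1];h=H.T@r
    rad=np.hypot(r[0],r[2]);print("tool th %.3f latch %.3f"%(th,np.arctan2(-y[1],y[0])),"tcp in hatch",h.round(4),"rad %.4f"%rad)
E
python3 - <<'E'
from h import *
s=np.load("s.npy");o=st();where(s)
T=env.get_image("top");cv2.imwrite("pics/t2.png",cv2.resize(T["color"][90:300,180:460],(800,600),interpolation=2))
step(*target(s,.07,-.009),1);step(*target(s,.07,-.009,.1),8);step(*target(s,.07,-.009,.0),8)
E
```

```text
time_s 6.8
position [0.572, 0.024, 0.288]
q [-7.943, 27.139, 56.937, -3.358, 105.206, -13.634]
ft_force [-1.205, -1.087, 3.745]
wrist_torque [0.018, 0.321, 0.091]
grip_width 0.012
gripper_force 82.029
tool th 0.730 latch 0.105 tcp in hatch [-0.1657  0.0019  0.0404] rad 0.1706
N=1 total rot 0.04 | rx,ry,rz [-0.0008  0.0009 -0.0371] dx,dy,dz [-0.0018  0.0009  0.0014]
N=8 total rot 0.63 | rx,ry,rz [-0.0785  0.0071 -0.0044] dx,dy,dz [-0.0004 -0.0025  0.0133]
N=8 total rot 0.73 | rx,ry,rz [-0.091   0.0082 -0.0044] dx,dy,dz [-0.0004 -0.0028  0.0154]
```

View pics/t2.png

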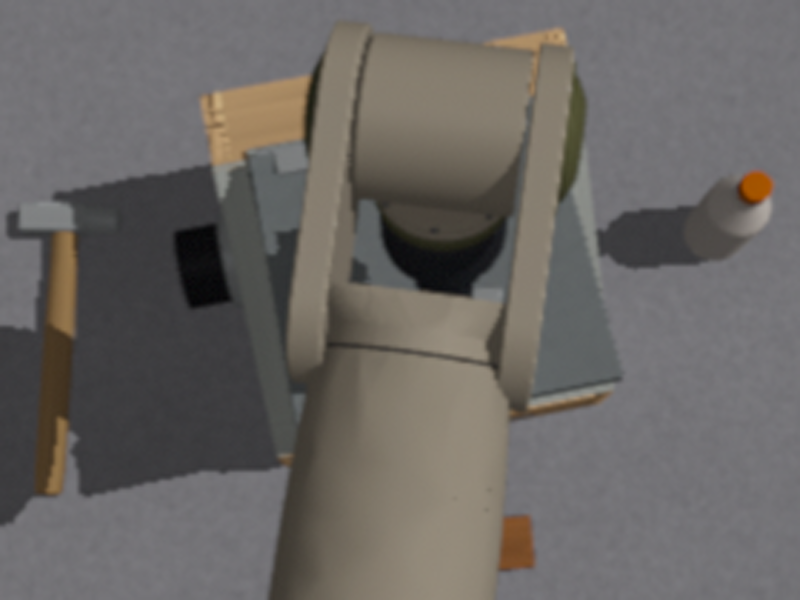

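```bash
cat >> h.py <<'E'
def swing(s,dth,N):
    o=env.observe();hp=boxpt(s,[.13,0,.22]);ax=Rz(s[2])@[0,1,0]
    M=Ro.from_rotvec(-dth*ax).as_matrix()  # + opens: lower edge (at -x) lifts
    p=np.array(o["position"]);print(hp+M@(p-hp)); step(hp+M@(p-hp),M@np.array(o["tool_rot"]),N,o)
E
python3 - <<'E'
from h import *
s=np.load("s.npy");swing(s,.6,12);swing(s,-.6,12)
E
```

```text
[0.56087293 0.02202678 0.18787876]
N=12 total rot 0.60 | rx,ry,rz [-0.0497  0.0053  0.    ] dx,dy,dz [-0.0002 -0.0018  0.0083]
[0.63631751 0.03678415 0.36448814]
N=12 total rot 0.60 | rx,ry,rz [ 0.0497 -0.0053 -0.    ] dx,dy,dz [ 0.0002  0.0022 -0.0082]
```

Request:
arm_command(
  deltas=[
    {"rx": -0.0497, "ry": 0.0053, "rz": 0, "dx": -0.0002, "dy": -0.0018, "dz": 0.0083, "fingers": 0},
    {"rx": -0.0497, "ry": 0.0053, "rz": 0, "dx": -0.0002, "dy": -0.0018, "dz": 0.0083, "fingers": 0},
    {"rx": -0.0497, "ry": 0.0053, "rz": 0, "dx": -0.0002, "dy": -0.0018, "dz": 0.0083, "fingers": 0},
    {"rx": -0.0497, "ry": 0.0053, "rz": 0, "dx": -0.0002, "dy": -0.0018, "dz": 0.0083, "fingers": 0},
    {"rx": -0.0497, "ry": 0.0053, "rz": 0, "dx": -0.0002, "dy": -0.0018, "dz": 0.0083, "fingers": 0},
    {"rx": -0.0497, "ry": 0.0053, "rz": 0, "dx": -0.0002, "dy": -0.0018, "dz": 0.0083, "fingers": 0},
    {"rx": -0.0497, "ry": 0.0053, "rz": 0, "dx": -0.0002, "dy": -0.0018, "dz": 0.0083, "fingers": 0},
    {"rx": -0.0497, "ry": 0.0053, "rz": 0, "dx": -0.0002, "dy": -0.0018, "dz": 0.0083, "fingers": 0},
  ],
)

```text
time_s: 7.65
position: [0.5578, 0.0214, 0.2216]
tool_rot: [[-0.088, 0.971, 0.224], [0.996, 0.081, 0.043], [0.024, 0.227, -0.974]]
ft_force: [-0.2, 0.0, 2.6]
grip_width: 0.0118
gripper_force: 82.0
```

Run:
```python
from h import *
s=np.load("s.npy");st();where(s)
S=env.get_image("side");cv2.imwrite("pics/s3.png",cv2.resize(S["color"][100:310,190:470],(800,600),interpolation=2))
```

```text
time_s 7.65
position [0.558, 0.021, 0.222]
q [-12.409, 17.605, 83.696, 5.648, 66.669, -19.009]
ft_force [-0.155, 0.011, 2.638]
wrist_torque [0.259, 0.132, 0.156]
grip_width 0.012
gripper_force 81.986
tool th 0.329 latch 0.107 tcp in hatch [-0.1658  0.0018  0.0404] rad 0.1707
```

View pics/s3.png

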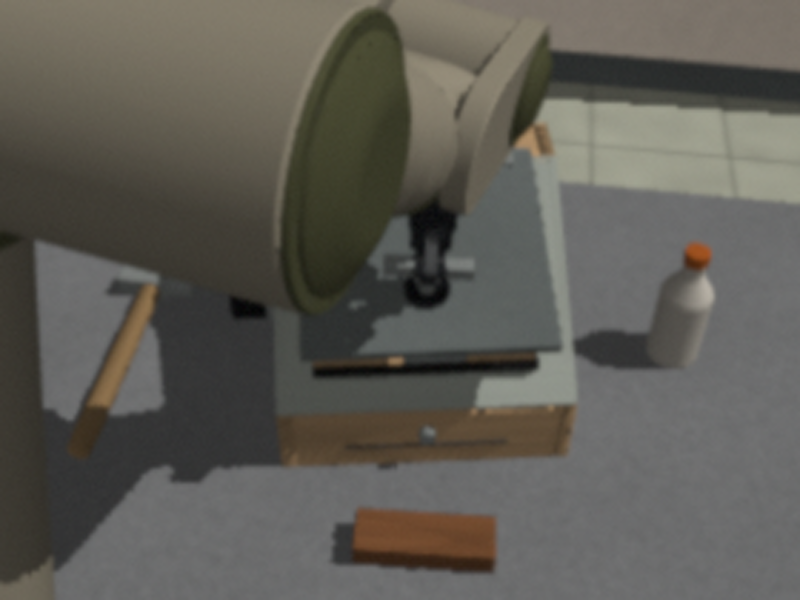

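Request:
arm_command(
  deltas=[
    {"rx": -0.0497, "ry": 0.0053, "rz": 0, "dx": -0.0002, "dy": -0.0018, "dz": 0.0083, "fingers": 0},
    {"rx": -0.0497, "ry": 0.0053, "rz": 0, "dx": -0.0002, "dy": -0.0018, "dz": 0.0083, "fingers": 0},
    {"rx": -0.0497, "ry": 0.0053, "rz": 0, "dx": -0.0002, "dy": -0.0018, "dz": 0.0083, "fingers": 0},
    {"rx": -0.0497, "ry": 0.0053, "rz": 0, "dx": -0.0002, "dy": -0.0018, "dz": 0.0083, "fingers": 0},
    {"rx": -0.0497, "ry": 0.0053, "rz": 0, "dx": -0.0002, "dy": -0.0018, "dz": 0.0083, "fingers": 0},
    {"rx": -0.025, "ry": 0.0027, "rz": 0, "dx": -0.0001, "dy": -0.0009, "dz": 0.0042, "fingers": 0},
    {"rx": -0.025, "ry": 0.0027, "rz": 0, "dx": -0.0001, "dy": -0.0009, "dz": 0.0042, "fingers": 0},
    {"rx": 0, "ry": 0, "rz": 0, "dx": 0, "dy": 0, "dz": 0, "fingers": 0},
  ],
)

```text
time_s: 8.5
position: [0.5649, 0.0228, 0.1706]
tool_rot: [[-0.101, 0.864, 0.493], [0.993, 0.06, 0.098], [0.055, 0.5, -0.864]]
ft_force: [2.6, 0.7, -6.1]
grip_width: 0.012
gripper_force: 80.7
```

Run:
```python
from h import *
s=np.load("s.npy");o=st();where(s);print("along tool z",np.array(o["tool_rot"]).T@np.array(o["ft_force"]))
swing(s,.02,1)
```

```text
time_s 8.5
position [0.565, 0.023, 0.171]
q [-15.868, 16.876, 100.088, 21.958, 37.719, -35.272]
ft_force [2.645, 0.677, -6.118]
wrist_torque [0.096, 0.066, 0.152]
grip_width 0.012
gripper_force 80.667
tool th 0.032 latch 0.107 tcp in hatch [-0.166   0.0018  0.0395] rad 0.1707
along tool z [ 0.07174984 -0.73193698  6.6595668 ]
[0.56594606 0.02300634 0.16736044]
N=1 total rot 0.02 | rx,ry,rz [-0.0199  0.0021 -0.    ] dx,dy,dz [-0.0001 -0.0008  0.0033]
```

Request:
arm_command(
  deltas=[
    {"rx": -0.01, "ry": 0.001, "rz": 0, "dx": 0, "dy": -0.0004, "dz": 0.0017, "fingers": 0},
    {"rx": -0.01, "ry": 0.001, "rz": 0, "dx": 0, "dy": -0.0004, "dz": 0.0017, "fingers": 0},
    {"rx": -0.01, "ry": 0.001, "rz": 0, "dx": 0, "dy": -0.0004, "dz": 0.0017, "fingers": 0},
    {"rx": 0, "ry": 0, "rz": 0, "dx": 0, "dy": 0, "dz": 0, "fingers": 0},
    {"rx": 0, "ry": 0, "rz": 0, "dx": 0, "dy": 0, "dz": 0, "fingers": 0},
  ],
)

```text
time_s: 9.0
position: [0.5663, 0.0231, 0.1668]
tool_rot: [[-0.104, 0.848, 0.519], [0.993, 0.059, 0.102], [0.056, 0.526, -0.849]]
ft_force: [-9.2, -3.1, 7.5]
grip_width: 0.0121
gripper_force: 83.2
```

Run:
```python
from h import *
s=np.load("s.npy");o=st();where(s);print("along tool z",np.array(o["tool_rot"]).T@np.array(o["ft_force"]))
```

```text
time_s 9.0
position [0.566, 0.023, 0.167]
q [-16.171, 17.062, 101.522, 24.984, 35.017, -38.461]
ft_force [-9.166, -3.1, 7.503]
wrist_torque [-0.202, 0.928, -0.027]
grip_width 0.012
gripper_force 83.169
tool th 0.001 latch 0.105 tcp in hatch [-0.1656  0.0019  0.0405] rad 0.1705
along tool z [ -1.71019218  -4.01152987 -11.44107942]
```

Request:
arm_command(
  deltas=[
    {"rx": 0, "ry": 0, "rz": 0.1, "dx": 0, "dy": 0, "dz": 0, "fingers": 0},
    {"rx": 0, "ry": 0, "rz": 0.13, "dx": 0, "dy": 0, "dz": 0, "fingers": 0},
    {"rx": 0, "ry": 0, "rz": 0.13, "dx": 0, "dy": 0, "dz": 0, "fingers": 0},
    {"rx": 0, "ry": 0, "rz": 0.13, "dx": 0, "dy": 0, "dz": 0, "fingers": 0},
    {"rx": 0, "ry": 0, "rz": 0.13, "dx": 0, "dy": 0, "dz": 0, "fingers": 0},
    {"rx": 0, "ry": 0, "rz": 0.13, "dx": 0, "dy": 0, "dz": 0, "fingers": 0},
    {"rx": 0, "ry": 0, "rz": 0.13, "dx": 0, "dy": 0, "dz": 0, "fingers": 0},
    {"rx": 0, "ry": 0, "rz": 0.13, "dx": 0, "dy": 0, "dz": 0, "fingers": 0},
    {"rx": 0, "ry": 0, "rz": 0.13, "dx": 0, "dy": 0, "dz": 0, "fingers": 0},
    {"rx": 0, "ry": 0, "rz": 0.13, "dx": 0, "dy": 0, "dz": 0, "fingers": 0},
    {"rx": 0, "ry": 0, "rz": 0.06, "dx": 0, "dy": 0, "dz": 0, "fingers": 0},
    {"rx": 0, "ry": 0, "rz": 0, "dx": 0, "dy": 0, "dz": 0, "fingers": 0},
  ],
  squeeze=110,
)

```text
time_s: 10.2
position: [0.5669, 0.0226, 0.1671]
tool_rot: [[0.799, 0.301, 0.521], [0.292, -0.951, 0.101], [0.525, 0.072, -0.848]]
ft_force: [-8.7, -4.6, 6.6]
grip_width: 0.0114
gripper_force: 111.2
```

Run:
```python
from h import *
s=np.load("s.npy");o=st();where(s);R=np.array(o["tool_rot"]).T;print("tool F",R@np.array(o["ft_force"]),"M",R@np.array(o["wrist_torque"]))
```

```text
time_s 10.2
position [0.567, 0.023, 0.167]
q [-16.19, 17.064, 101.478, 24.964, 34.951, 37.849]
ft_force [-8.65, -4.558, 6.564]
wrist_torque [-0.615, 0.685, -0.398]
grip_width 0.011
gripper_force 111.244
tool th -0.000 latch 1.437 tcp in hatch [-0.165   0.0013  0.0408] rad 0.1700
tool F [ -4.79665037   2.20375633 -10.52671504] M [-0.50032808 -0.86482001  0.08629173]
```

Request:
arm_command(
  deltas=[
    {"rx": 0, "ry": 0, "rz": 0.05, "dx": 0, "dy": 0, "dz": 0, "fingers": 0},
    {"rx": 0, "ry": 0, "rz": 0.04, "dx": 0, "dy": 0, "dz": 0, "fingers": 0},
    {"rx": 0, "ry": 0, "rz": 0, "dx": 0, "dy": 0, "dz": 0, "fingers": 0},
  ],
)

```text
time_s: 10.5
position: [0.5668, 0.0226, 0.1671]
tool_rot: [[0.822, 0.23, 0.52], [0.208, -0.973, 0.1], [0.529, 0.026, -0.848]]
ft_force: [-7.3, -4.2, 5.6]
grip_width: 0.0113
gripper_force: 111.4
```

Run:
```python
from h import *
s=np.load("s.npy");o=st();where(s);R=np.array(o["tool_rot"]).T;print("tool F",R@np.array(o["ft_force"]),"M",R@np.array(o["wrist_torque"]))
```

```text
time_s 10.5
position [0.567, 0.023, 0.167]
q [-16.181, 17.064, 101.472, 24.912, 34.953, 42.897]
ft_force [-7.315, -4.157, 5.63]
wrist_torque [-0.968, 0.535, 0.21]
grip_width 0.011
gripper_force 111.442
tool th -0.000 latch 1.524 tcp in hatch [-0.165   0.0012  0.0408] rad 0.1700
tool F [-3.90252075  2.50906355 -8.99805565] M [-0.57339066 -0.73752899 -0.62870306]
```

Request:
arm_command(
  deltas=[
    {"rx": 0, "ry": 0, "rz": 0, "dx": 0, "dy": 0, "dz": 0, "fingers": 0.045},
    {"rx": 0, "ry": 0, "rz": 0, "dx": 0, "dy": 0, "dz": 0, "fingers": 0.045},
    {"rx": 0, "ry": 0, "rz": 0, "dx": 0, "dy": 0, "dz": 0, "fingers": 0.045},
    {"rx": 0, "ry": 0, "rz": 0, "dx": 0, "dy": 0, "dz": 0, "fingers": 0.045},
    {"rx": 0, "ry": 0, "rz": 0, "dx": 0, "dy": 0, "dz": -0.01, "fingers": 0.045},
    {"rx": 0, "ry": 0, "rz": 0, "dx": 0, "dy": 0, "dz": -0.03, "fingers": 0.045},
    {"rx": 0, "ry": 0, "rz": 0, "dx": 0, "dy": 0, "dz": -0.03, "fingers": 0.045},
    {"rx": 0, "ry": 0, "rz": 0, "dx": 0, "dy": 0, "dz": -0.03, "fingers": 0.045},
    {"rx": 0, "ry": 0, "rz": 0, "dx": 0, "dy": 0, "dz": -0.02, "fingers": 0.045},
    {"rx": 0, "ry": 0, "rz": 0, "dx": 0, "dy": 0, "dz": 0, "fingers": 0.045},
  ],
)

```text
time_s: 11.5
position: [0.504, 0.0106, 0.271]
tool_rot: [[0.82, 0.229, 0.524], [0.208, -0.973, 0.1], [0.533, 0.027, -0.846]]
ft_force: [-0.0, -0.4, -0.4]
grip_width: 0.0449
gripper_force: 0.0
```

Run:
```python
from h import *
s=np.load("s.npy");o=st();v=s.copy();v[3]=0;v[4]=1.5
W=env.get_image("wrist");cv2.imwrite("pics/w4.png",W["color"])
print([proj(W,bar(v,t)).round().tolist() for t in(-.04,0,.04)],[proj(W,hatchpt(v,.229,y,.012)).round().tolist() for y in(-.115,.115)])
```

```text
time_s 11.5
position [0.504, 0.011, 0.271]
q [-20.893, 3.256, 99.442, 21.114, 51.015, 45.869]
ft_force [-0.041, -0.444, -0.392]
wrist_torque [-0.052, 0.194, -0.031]
grip_width 0.045
gripper_force 0.0
[[322.0, 250.0], [320.0, 201.0], [319.0, 147.0]] [[444.0, 263.0], [188.0, 252.0]]
```

View pics/w4.png

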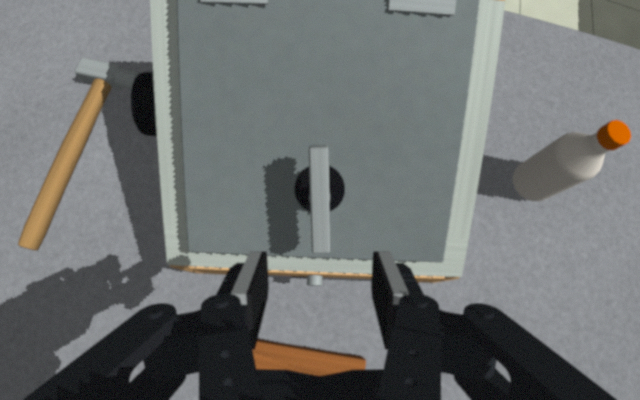

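The picture shows the bar running up and down the slope, from (318,147) to (321,251), where the model puts latch 1.5. The hatch is flush on the box, and the offcut, glue bottle and hammer have not moved. The gripper is clear, so I'm handing the job in.

```bash
python3 -c "
from rig import env
print(env.close_job())"
```

```text
the job is handed in; nothing more can be done
None
```

The T-handle was turned back to open, the hatch eased down on to its gasket, and the handle turned clockwise to its stop at about 1.5 rad and let go. The job was handed in at about 11.6 s with the gripper clear and the offcut, glue bottle and hammer left alone; the hand-in gave no verdict.

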